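# Book out a broken-out batch of cards: clear tabs, scan labels, lock the carrier

### The arm

A 7-joint arm with a two-finger parallel gripper is mounted at the origin on a cart in front of the work surface, level with it; the furniture and walls round the work are solid. World frame = base frame: x ahead of the robot, y to its left, z up, the work surface at z = 0. Lengths are in m, angles in rad, forces in N, time in s.
With the tool pointing down it reaches from about 0.425 to 0.925 m from the base axis. Payload 6.8 kg.
Tool frame: the origin (TCP) lies at the very end of the fingers, on their centre line; the grasp point (between the pads) lies 19 mm behind it; z points along the fingers, y is the line along which they close (so a half turn about z gives the same grasp; the last joint's range is limited). The gripper opens to 85 mm and grips with 20 to 120 N. Pads are 22 mm wide; open, the fingers measure 114 mm over their backs; the gripper's body (76 mm by 85 mm) begins 54 mm behind the grasp point. The pads swing forward as they close: fully open they stand 13 mm farther back than shut.
Start: joints at [0.571, 0.477, 0.022, 1.555, -0.011, 1.109, -0.083], TCP at [0.525, -0.424, 0.231] pointing down, gripper open.
Joint ranges: [-2.96, 2.96], [-0.34, 2.1], [-1.41, 1.46], [0.24, 2.44], [-1.37, 4.51], [0.17, 1.92], [-2.96, 2.96]. Speed limits (rad/s): [2.39, 2.39, 3.14, 3.14, 3.14, 3.14, 3.14].

### API

Orientations are given as a unit quaternion [w, x, y, z].
In Python, from station import bot gives the robot as it stands.
- The arm moves only by the tool run_rows, called after "Emit:" as name(argument=value, ...) on one line, values as JSON. Schema: {"type":"object","properties":{"offsets":{"type":"array","items":{"type":"object","properties":{"pos":{"type":"array","items":{"type":"number"},"minItems":3,"maxItems":3},"rz":{"type":"number"},"jaw":{"type":"number"}},"additionalProperties":false,"required":["jaw"]},"minItems":1,"maxItems":20},"grip_force":{"type":"number"},"only":{"type":"string"},"quiet":{"type":"boolean"},"lines":{"type":"string"}},"required":["offsets"],"additionalProperties":false}. offsets is a list of rows, 1 to 20 of them, each an object with the fields pos (a list: dx, dy, dz in m), rz (a turn about the tool's z in rad), jaw (the opening from 0.0 (shut) to 1.0 (fully open)); a field left out counts as zero (the opening has to be given); each row shifts and turns the commanded pose from where the row before left it, along the tool's axes as they then stand; what a row does not reach is not made up. A row lasts 1/10 s, in which the tool goes at most 0.05 m and 0.15 rad, less where a joint would pass 70% of its speed; a pose out of reach is approached as far as the arm can. The fingers move at their own pace and stop on an object; grip_force is the grip in N (left out, the last holds). Time passes only in rows, so rows that do not move let the fingers close. The tool returns the time, the measured TCP pose, the force, the opening and the grip force at its end. only (a regular expression) keeps the lines of the reply that match it, lines (a string "A,B") keeps lines A to B, and quiet returns only ok. Input that does not fit is refused with a message, and nothing moves.
- bot.get_obs(): the state, without advancing time (a new reading comes with each control period).
- bot.read_camera(name): name is "scene" or "side" or "wrist"; returns the picture (480x640x3 uint8, blue, green, red); there is no depth.
- bot.camera_info(name): a dict with "vertical_fov" (degrees; the focal length in pixels is half the picture's height over the tangent of half this angle, whatever the lens; pixels are square), "cx", "cy" (the principal point, pixels), "k1" (the pictures are not rectified: a ray, as slopes to the right and down, at radius r is drawn at 1 + k1 r^2 times it, then the intrinsics apply), "view" (4x4, takes a point from world to camera coordinates); the wrist camera has in their place "hand_eye" (4x4, takes a point from camera to tool coordinates, whose origin is the TCP and whose axes are the flange's). Camera axes: x right, y up, looking along -z (the intrinsics and any distortion apply to the point x, -y, -z); pixel columns grow to the right and rows downward; lengths in m; the calibration is good to about 2 mm. A picture is of the moment at which its call begins: read the wrist's pose just before it. camera_info takes no time and is no camera call.
- bot.hand_in(): hands the job in; it is judged then, once.
The state is a dict: "t": time; "q": joint angles; "joint_vel": joint speeds; "joint_torque": joint torques, N m; "eef_pos": TCP position; "tool_rot": TCP orientation; "contact_force": force on the tool from outside, world axes, zero at the start; "torque": the same for the moment, N m; "gripper_width": opening from 0.0 (shut) to 1.0 (fully open); "grasp_force": force on a finger pad.
Only numpy, scipy, OpenCV 4.12 (cv2) and the standard library are available. Lean on these libraries where they do the work, as an engineer would, in place of code of your own. Each camera call takes 0.05 s, during which the arm holds its last target. There are 200 camera calls.

### The job

Book out this batch: with the scraper, sweep every snapped-off tab off the break-out plate into its scrap tray (they are sharp, so neither fingers nor scanner may touch them) and stand the scraper back on the mat. Take the scanner and, from the leftmost card in the carrier to the rightmost, aim it squarely at each code label and keep it trained there, about 6 cm away, for a good second, without knocking the cards. Only after the last scan slide the hold-down bar forward until it is centred on the scribed lines; the scanner goes back into its cradle, window end away from the stop wall, and the spool and flux bottle stay undisturbed.

Things in the scene. Friction and masses are not known exactly. Their poses are not given: they have to be found in the camera images.
- carrier: Card carrier, fixed: black base 136x138x8 mm, two upright aluminium side frames, open front. Origin under its centre, z up, x from the open front (labelled panels) to the rear, y left seen from the front. Slots 1 to 4 (leftmost to rightmost) at y = +42, +14, -14, -42 mm. Rails on top at y = +-65 mm, 73 mm above the mat, a black line scribed across each at x = -15 mm
- hold_bar (a joint): Hold-down bar: grey crossbar (18 mm deep, 153 mm wide, top 81.5 mm above the mat) sliding on the carrier's rails over the cards. In m: 0 = parked at the rear (bar centre at carrier x = +45 mm), growing as it comes forward (carrier -x), to 0.085; centred on the scribed lines at 0.060. Stays where left; friction about 1.5 N
- bar_grip (a point): Centre of the black grip block in the middle of the bar, 22 mm (carrier x) x 36 mm (y) x 28 mm tall, from 81.5 to 109.5 mm above the mat (this point: 95.5 mm). The cards' front panels, the tallest things near it, reach 74 mm
- breakout: Break-out plate with scrap tray, fixed. Origin under its centre, z up, x from tray to back of plate. Plate top 28 mm above the mat, 86 mm wide (y = +-43 mm), from its open edge at x = -22.5 mm to the back rim at x = +72.5 mm; side and back rims 40 mm high. The tray adjoins the open edge: inside x = -74.5 to -22.5 mm, y = +-46 mm, floor 3 mm, walls 30 mm high; what is pushed off the edge drops in
- scraper: Scraper block standing on the mat: base 30 mm (x) x 76 mm (y) x 14 mm with a steel blade strip along both 76 mm sides; upright black grip on it, 18 mm thick (x) x 54 mm long (y), from 14 to 46 mm height. About 0.15 kg. Origin under the centre, z up; either long side can lead
- cradle: Scanner's charging cradle, fixed: black base 112x53 mm, 5 mm thick; low lips at the four corners (to 15 mm height, 45 mm apart inside, open for 58 mm at the middle); stop wall 19 mm high at the rear end, inner face at x = -54.5 mm. Origin under its centre, z up, x towards the end where the scanner's window lies
- scanner: Hand-held code scanner, a bar 100 mm long (x) x 38 mm wide (y) x 30 mm tall, grey with rubber ribs at the middle and a black nose; about 0.18 kg. Origin under its centre, z up, x towards the reading window. In the cradle it lies with its origin over the cradle's, 5 mm up, x the same way
- scan_window (a point): Centre of the scanner's reading window, at the scanner's x = +50 mm, 15 mm above its underside; the beam leaves along the scanner's +x. It reads best square on, 50 to 80 mm from the label
- solder_spool: Bystander: solder spool, 60 mm across, 31 mm high; origin under its centre
- flux_bottle: Bystander: flux bottle with a needle cap, 42 mm across, 125 mm high; origin under its centre
- card_1: Plug-in card in slot 1 of the carrier (absent in some runs), loose in its guides: green board 80 x 56 mm standing upright on edge with an aluminium front panel 22 mm wide and 66 mm high. Origin under the middle of its foot, 8 mm above the mat and 12 mm in front of the carrier's origin; axes as the carrier's
- label_1 (a point): Centre of the square 17 mm code label on the front panel of card 1, 48 mm above the mat; its x axis points into the panel (away from the reader), z up
- card_2: Plug-in card in slot 2 of the carrier (absent in some runs), loose in its guides: green board 80 x 56 mm standing upright on edge with an aluminium front panel 22 mm wide and 66 mm high. Origin under the middle of its foot, 8 mm above the mat and 12 mm in front of the carrier's origin; axes as the carrier's
- label_2 (a point): Centre of the square 17 mm code label on the front panel of card 2, 48 mm above the mat; its x axis points into the panel (away from the reader), z up
- card_3: Plug-in card in slot 3 of the carrier (absent in some runs), loose in its guides: green board 80 x 56 mm standing upright on edge with an aluminium front panel 22 mm wide and 66 mm high. Origin under the middle of its foot, 8 mm above the mat and 12 mm in front of the carrier's origin; axes as the carrier's
- label_3 (a point): Centre of the square 17 mm code label on the front panel of card 3, 48 mm above the mat; its x axis points into the panel (away from the reader), z up
- card_4: Plug-in card in slot 4 of the carrier (absent in some runs), loose in its guides: green board 80 x 56 mm standing upright on edge with an aluminium front panel 22 mm wide and 66 mm high. Origin under the middle of its foot, 8 mm above the mat and 12 mm in front of the carrier's origin; axes as the carrier's
- label_4 (a point): Centre of the square 17 mm code label on the front panel of card 4, 48 mm above the mat; its x axis points into the panel (away from the reader), z up
- tab_1: Break-out tab 1 (absent in some runs): snapped-off piece of circuit board 19 x 9 x 5.5 mm, 10 g, lying loose on the break-out plate. Origin under its centre
- tab_2: Break-out tab 2 (absent in some runs): snapped-off piece of circuit board 19 x 9 x 5.5 mm, 10 g, lying loose on the break-out plate. Origin under its centre
- tab_3: Break-out tab 3 (absent in some runs): snapped-off piece of circuit board 19 x 9 x 5.5 mm, 10 g, lying loose on the break-out plate. Origin under its centre
- tab_4: Break-out tab 4 (absent in some runs): snapped-off piece of circuit board 19 x 9 x 5.5 mm, 10 g, lying loose on the break-out plate. Origin under its centre
- tab_5: Break-out tab 5 (absent in some runs): snapped-off piece of circuit board 19 x 9 x 5.5 mm, 10 g, lying loose on the break-out plate. Origin under its centre
- tab_6: Break-out tab 6 (absent in some runs): snapped-off piece of circuit board 19 x 9 x 5.5 mm, 10 g, lying loose on the break-out plate. Origin under its centre

How it is judged:
By the outcome, as a careful person would: the job done as asked, in the order asked, and still so for the second after the job is handed in, with the robot touching nothing.
Of card_1, card_2, card_3, card_4 only 2 to 4 are there at a start; the rules pass over those that are not, and their reading is None.
Of tab_1, tab_2, tab_3, tab_4, tab_5, tab_6 only 3 to 6 are there at a start; the rules pass over those that are not, and their reading is None.
At some moment in a run one of scraper may be knocked a few centimetres aside while the robot is not near it.
Once in a run the grip may slacken for a moment while it holds something.
It also fails if it takes over 192 s, if anything falls off the work surface, if the arm or the gripper's body presses on something with over 40 N, if the wrist force passes 120 N, or if a joint passes its speed limit or range.

## Working session

There is one attempt and no reset: what is moved stays moved. The work goes in short steps, Python scripts to look and compute and a tool call to move; the robot and the scene stay as the last step left them, time stands still between calls to the robot, and variables do not carry over. Pictures are saved under pics/ and viewed, at most 14 in all, crops included, and the job is handed in when it is done.

```bash
ls; mkdir -p pics
```

Run:
```python
from station import bot
import cv2
o=bot.get_obs();print({k:(v if not hasattr(v,'round') else v) for k,v in o.items()})
for n in("scene","side","wrist"):
    im=bot.read_camera(n);cv2.imwrite(f"pics/{n}0.png",im);print(n,bot.camera_info(n))
```

```text
pics
station.py
{'t': 0.0, 'q': array([ 0.57086565,  0.47780702,  0.02234332,  1.55643846, -0.01149998,
        1.10930012, -0.08311584]), 'joint_vel': array([ 0.00062618, -0.00026649,  0.00141571, -0.00095105,  0.00041765,
       -0.00077977, -0.00060203]), 'joint_torque': array([-1.66613395e-04, -5.96448576e+01,  1.60789110e+00, -2.81191564e+01,
        1.24177572e-02,  9.32134426e-03,  2.21812201e-05]), 'eef_pos': array([ 0.5248336 , -0.42353692,  0.23032664]), 'tool_rot': array([-7.91142814e-04,  9.02215311e-01,  4.31284941e-01, -4.54403087e-04]), 'contact_force': array([0.64732973, 0.63131063, 0.23748703]), 'torque': array([0.02410711, 0.01732671, 0.00053429]), 'grasp_force': 0.0, 'gripper_width': 1.0007239467792464}
scene {'vertical_fov': 54.377674822164266, 'cx': 310.7892387047789, 'cy': 251.8988490251136, 'k1': 0.027037933158291536, 'view': array([[-0.85838286,  0.51285746,  0.01249369,  0.56880359],
       [-0.28039447, -0.48941933,  0.82574067, -0.04511788],
       [ 0.42960191,  0.70529848,  0.56391156, -0.99022807],
       [ 0.        ,  0.        ,  0.        , 
[... 165 characters left out ...]
0.99504668,  0.01157538,  0.26419311],
       [-0.51163864, -0.06073694,  0.8570513 ,  0.18886104],
       [ 0.8535091 ,  0.07869646,  0.51510104, -1.34087729],
       [ 0.        ,  0.        ,  0.        ,  1.        ]])}
wrist {'vertical_fov': 71.87607845098253, 'cx': 317.98032215295177, 'cy': 236.22776041283552, 'k1': -0.061846553963244906, 'hand_eye': array([[ 5.23877218e-04,  9.63185341e-01,  2.68837730e-01,
         6.88518065e-02],
       [ 9.99999570e-01, -2.98786596e-04, -8.78188206e-04,
         5.40011184e-04],
       [-7.65532896e-04,  2.68838074e-01, -9.63185083e-01,
        -1.42265669e-01],
       [ 0.00000000e+00,  0.00000000e+00,  0.00000000e+00,
         1.00000000e+00]])}
```

View pics/scene0.png

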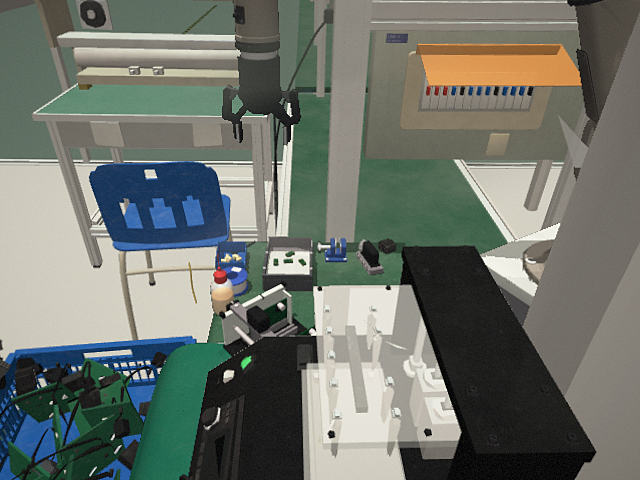

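View pics/side0.png

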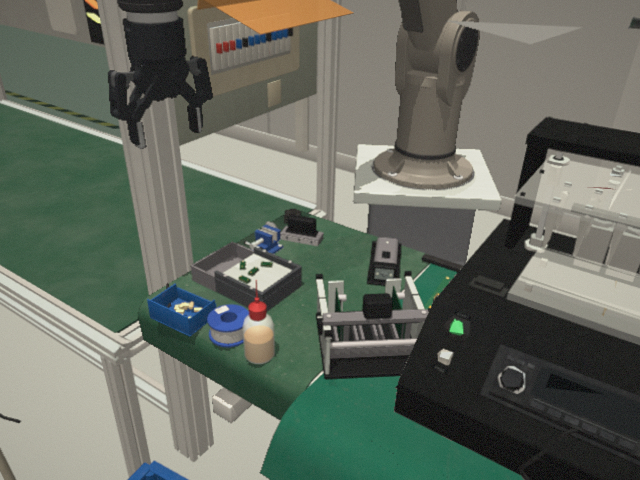

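Create h.py:
```python
from station import bot
import numpy as np, cv2
from scipy.spatial.transform import Rotation as R
def tool():
    o=bot.get_obs();T=np.eye(4);q=o["tool_rot"];T[:3,:3]=R.from_quat([q[1],q[2],q[3],q[0]]).as_matrix();T[:3,3]=o["eef_pos"];return T
def cam(n,T=None):
    i=bot.camera_info(n);f=240/np.tan(np.radians(i["vertical_fov"])/2)
    C=(T@i["hand_eye"]) if n=="wrist" else np.linalg.inv(i["view"])
    return dict(C=C,K=np.array([[f,0,i["cx"]],[0,f,i["cy"]],[0,0,1.]]),k=i["k1"])
def ray(c,uv):
    p=np.array(uv,float).reshape(-1,1,2)
    s=cv2.undistortPointsIter(p,c["K"],np.array([c["k"],0,0,0.]),None,None,(3,50,1e-10))[:,0]
    d=np.c_[s[:,0],-s[:,1],-np.ones(len(s))]@c["C"][:3,:3].T
    return c["C"][:3,3],d/np.linalg.norm(d,axis=1)[:,None]
def onz(c,uv,z):
    o,d=ray(c,uv);return o+d*((z-o[2])/d[:,2])[:,None]
def proj(c,P):
    P=np.atleast_2d(P);q=(np.c_[P,np.ones(len(P))]@np.linalg.inv(c["C"]).T)[:,:3]*[1,-1,-1]
    return cv2.projectPoints(q,np.zeros(3),np.zeros(3),c["K"],np.array([c["k"],0,0,0.]))[0][:,0]
def tri(obs): # list of (cam, uv)
    A=np.zeros((3,3));b=np.zeros(3)
    for c,uv in obs:
        o,d=ray(c,[uv]);M=np.eye(3)-np.outer(d[0],d[0]);A+=M;b+=M@o
    p=np.linalg.solve(A,b);return p,[float(np.linalg.norm(proj(c,p)[0]-uv)) for c,uv in obs]
def snap(n,name):
    T=tool();im=bot.read_camera(n);cv2.imwrite(f"pics/{name}.png",im);np.save(f"pics/{name}.npy",T);return im,cam(n,T)
def load(n,name): return cv2.imread(f"pics/{name}.png"),cam(n,np.load(f"pics/{name}.npy") if n=="wrist" else None)
def delta(p,T=None):  # world target -> tool-frame shift
    T=tool() if T is None else T;return T[:3,:3].T@(np.array(p)-T[:3,3])
```

Run:
```python
from h import *
s=cam("side");c=cam("scene")
for n,uv,z in[("scraper",(300,225),.03),("scanner",(384,262),.02),("carrier",(370,345),.04),("breakout",(255,272),.028),("spool",(228,325),.02),("bottle",(258,345),.03),("tablecorner",(140,318),0),("left front",(425,232),0)]: print(n,onz(s,[uv],z).round(3))
for n,uv,z in[("scraper",(370,257),.03),("carrier",(262,318),.08),("breakout",(290,262),.028),("bottle",(222,300),.03)]: print(n,onz(c,[uv],z).round(3))
print(s["C"][:3,3],c["C"][:3,3])
```

```text
scraper [[ 0.373 -0.251  0.03 ]]
scanner [[ 0.467 -0.097  0.02 ]]
carrier [[ 0.704 -0.12   0.04 ]]
breakout [[ 0.534 -0.305  0.028]]
spool [[ 0.66  -0.321  0.02 ]]
bottle [[ 0.709 -0.268  0.03 ]]
tablecorner [[ 0.634 -0.462  0.   ]]
left front [[ 0.318 -0.015  0.   ]]
scraper [[ 0.378 -0.236  0.03 ]]
carrier [[ 0.677 -0.13   0.08 ]]
breakout [[ 0.53  -0.306  0.028]]
bottle [[ 0.697 -0.261  0.03 ]]
[ 1.26716404 -0.14589134  0.52576555] [0.90100432 0.38460962 0.58855028]
```

Emit:
run_rows(offsets=[{"pos":[0,0,-0.025],"rz":0.148,"jaw":1},{"pos":[0,0,-0.025],"rz":0.148,"jaw":1},{"pos":[0,0,-0.025],"rz":0.148,"jaw":1},{"pos":[0,0,-0.025],"rz":0.148,"jaw":1},{"pos":[0,0,-0.025],"rz":0.148,"jaw":1},{"pos":[0,0,-0.025],"rz":0.148,"jaw":1},{"pos":[0,-0.04,0],"jaw":1},{"pos":[0,-0.04,0],"jaw":1},{"pos":[0,-0.04,0],"jaw":1},{"pos":[0,-0.04,0],"jaw":1},{"pos":[0,-0.04,0],"jaw":1},{"jaw":1},{"jaw":1}])

```text
t: 1.45
eef_pos: [0.5246, -0.2231, 0.3813]
tool_rot: [0.0, 1.0, 0.003, -0.0]
contact_force: [-0.4, -0.9, 0.8]
gripper_width: 0.998
grasp_force: 0.0
```

```bash
python3 -c "
from h import *
snap('wrist','w1');print(tool().round(3))"
```

```text
[[ 1.     0.003 -0.     0.524]
 [ 0.003 -1.    -0.001 -0.225]
 [-0.     0.001 -1.     0.381]
 [ 0.     0.     0.     1.   ]]
```

View pics/w1.png

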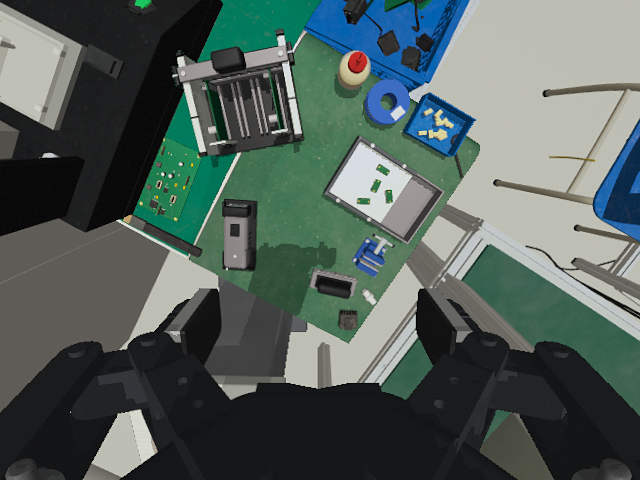

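```bash
python3 -c "
from h import *
im=cv2.imread('pics/w1.png')
a=cv2.resize(im[30:170,160:320],None,fx=2.5,fy=4.28*2.5/4.28,interpolation=3)
b=cv2.resize(im[185:335,200:400],None,fx=2,fy=2.33*2/2.33,interpolation=3)
c=cv2.resize(im[120:250,310:460],None,fx=2.6,fy=2.6,interpolation=3)
W=800;o=np.zeros((600,800,3),np.uint8)
o[:a.shape[0],:a.shape[1]]=a; o[:c.shape[0],402:402+c.shape[1]]=c[:,:398]; h=min(250,b.shape[0]); o[350:350+h,:b.shape[1]]=b[:h]
cv2.imwrite('pics/z1.png',o)"
```

```text
(no output)
```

View pics/z1.png

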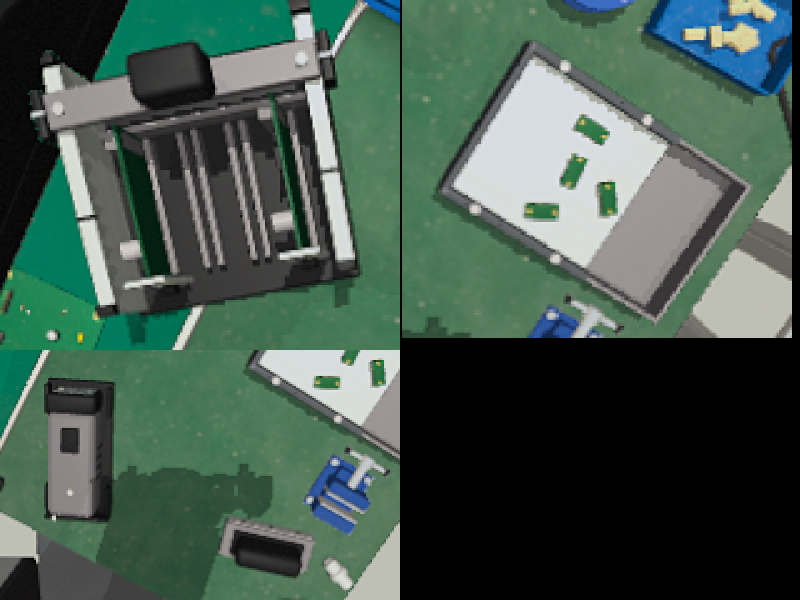

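Emit:
run_rows(offsets=[{"pos":[-0.03,0.005,0.035],"jaw":1},{"pos":[-0.03,0.005,0.035],"jaw":1},{"pos":[-0.025,0.005,0.03],"jaw":1},{"jaw":1},{"jaw":1}])

```text
t: 2.0
eef_pos: [0.439, -0.2407, 0.2812]
tool_rot: [0.0, 1.0, 0.0, -0.0]
contact_force: [0.8, 0.6, 0.1]
gripper_width: 1.001
grasp_force: 0.0
```

```bash
python3 -c "
from h import *
snap('wrist','w2');print(tool().round(3))"
```

```text
[[ 1.     0.002  0.002  0.44 ]
 [ 0.002 -1.    -0.001 -0.24 ]
 [ 0.002  0.001 -1.     0.282]
 [ 0.     0.     0.     1.   ]]
```

View pics/w2.png

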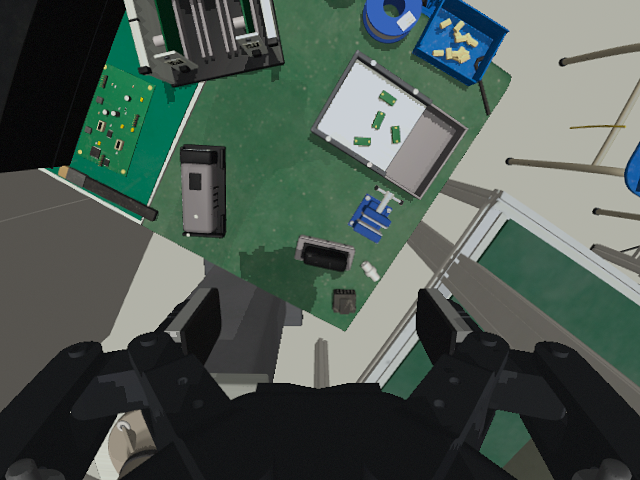

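Add to h.py:
```python
def blob(m,seed,k=3):
    m=cv2.morphologyEx(m.astype(np.uint8)*255,cv2.MORPH_CLOSE,np.ones((k,k),np.uint8))
    m=cv2.morphologyEx(m,cv2.MORPH_OPEN,np.ones((2,2),np.uint8))
    cs=cv2.findContours(m,cv2.RETR_EXTERNAL,cv2.CHAIN_APPROX_NONE)[0]
    c=max(cs,key=lambda c:cv2.pointPolygonTest(c,seed,True));return c[:,0].astype(float)
def rect(c,px,z):
    P=onz(c,px,z)[:,:2];r=cv2.minAreaRect((P*1000).astype(np.float32));b=cv2.boxPoints(r)/1000
    e=b[1]-b[0];f=b[2]-b[1]
    if np.linalg.norm(f)>np.linalg.norm(e): e,f=f,e
    return np.array(r[0])/1000,(np.linalg.norm(e).round(4),np.linalg.norm(f).round(4)),np.degrees(np.arctan2(e[1],e[0]))%180
def two(obs): # contours in views -> height where rectangle centres meet, by rays through centres
    cc=[]
    for c,px in obs: cc.append((c,proj(c,[*rect(c,px,.03)[0],.03])[0]))
    return tri(cc)
def hsv(im): return [x.astype(int) for x in cv2.split(cv2.cvtColor(im,cv2.COLOR_BGR2HSV))]
```

Run:
```python
from h import *
O={}
for n,s in(("w1",dict(plate=(350,180),scan=(237,255))),("w2",dict(plate=(345,120),scan=(195,205)))):
    im,c=load("wrist",n);h,S,v=hsv(im)
    for k,sd in s.items():
        m=(v>185)&(S<40) if k=="plate" else (S<50)&(v>70)&(v<190)
        px=blob(m,sd);O.setdefault(k,[]).append((c,px));print(n,k,px.min(0),px.max(0),rect(c,px,.028 if k=="plate" else .035))
for k in O: print(k,two(O[k]))
```

```text
w1 plate [331. 144.] [411. 223.] (array([ 0.53356311, -0.30081079]), (np.float32(0.0929), np.float32(0.0901)), np.float32(58.88603))
w1 scan [225. 217.] [248. 271.] (array([ 0.44219159, -0.09750923]), (np.float32(0.088), np.float32(0.036)), np.float32(176.01155))
w2 plate [319.  64.] [425. 170.] (array([ 0.53463483, -0.30020255]), (np.float32(0.094), np.float32(0.0891)), np.float32(59.014744))
w2 scan [182. 164.] [213. 237.] (array([ 0.44197589, -0.09703487]), (np.float32(0.0888), np.float32(0.0369)), np.float32(176.13965))
plate (array([ 0.53425878, -0.29960985,  0.03379238]), [0.19160526476371792, 0.25240638434845647])
scan (array([ 0.44225121, -0.09750265,  0.03572278]), [0.153884333136911, 0.19989282441285186])
```

Emit:
run_rows(offsets=[{"pos":[-0.03,0.025,0.03],"jaw":1},{"pos":[-0.03,0.025,0.03],"jaw":1},{"pos":[-0.02,0.02,0.02],"jaw":1},{"rz":-0.148,"jaw":1},{"rz":-0.148,"jaw":1},{"rz":-0.148,"jaw":1},{"rz":-0.148,"jaw":1},{"rz":-0.148,"jaw":1},{"rz":-0.148,"jaw":1},{"rz":-0.148,"jaw":1},{"rz":-0.148,"jaw":1},{"rz":-0.148,"jaw":1},{"jaw":1},{"jaw":1}])

```text
t: 3.45
eef_pos: [0.3612, -0.3103, 0.2021]
tool_rot: [0.001, 0.786, 0.618, 0.0]
contact_force: [-0.1, 0.6, 0.7]
gripper_width: 0.998
grasp_force: 0.0
```

```bash
python3 -c "
from h import *
snap('wrist','w3');print(tool().round(3))"
```

```text
[[ 0.236  0.972  0.001  0.361]
 [ 0.972 -0.236 -0.001 -0.31 ]
 [-0.     0.001 -1.     0.202]
 [ 0.     0.     0.     1.   ]]
```

View pics/w3.png

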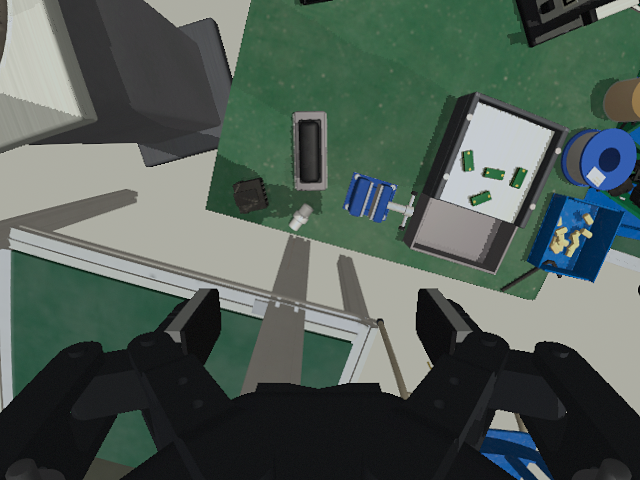

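Run:
```python
from h import *
im,c=load("wrist","w3");h,S,v=hsv(im);im2,c2=load("wrist","w2");h2,S2,v2=hsv(im2)
px=blob((v>185)&(S<40),(480,130));print("plate",rect(c,px,.028),rect(c,px,.034))
px2=blob((v2>185)&(S2<40),(345,120));print(two([(c,px),(c2,px2)]))
b=blob(S<70,(300,150));b2=blob(S2<70,(300,243))
print(b.min(0),b.max(0),b2.min(0),b2.max(0));
print("base",rect(c,b,.014),rect(c2,b2,.014),two([(c,b),(c2,b2)]))
g=blob((v<60)&(S<90),(311,150));g2=blob((v2<60)&(S2<90),(325,258));print("grip",g.min(0),g.max(0),g2.min(0),g2.max(0),rect(c,g,.046),rect(c2,g2,.046),two([(c,g),(c2,g2)]))
# tabs in plate frame
yaw=np.radians(59);x=np.array([np.cos(yaw),np.sin(yaw)]);y=np.array([-x[1],x[0]])
C=np.array([.534,-.300])
m=(((h>40)&(h<90)&(S>100))).astype(np.uint8);mk=np.zeros_like(m);cv2.fillPoly(mk,[cv2.convexHull(px.astype(np.int32))],1)
mk=cv2.erode(mk,np.ones((5,5)))
n,l,st,ce=cv2.connectedComponentsWithStats(m*mk)
for s,p in zip(st[1:],ce[1:]):
    if s[4]>30:
        P=onz(c,[p],.033)[0,:2]-C;print("tab",s[4],p.round(),(25+P@x*1000).round(1),(P@y*1000).round(1))
```

```text
plate (array([ 0.53849921, -0.301207  ]), (np.float32(0.0939), np.float32(0.0843)), np.float32(59.01107)) (array([ 0.53545459, -0.30011737]), (np.float32(0.0921), np.float32(0.0827)), np.float32(59.011055))
(array([ 0.53313074, -0.29950492,  0.03858198]), [0.2360744676284488, 0.19663237891439486])
[290. 112.] [332. 196.] [295. 235.] [359. 276.]
base (array([ 0.36887869, -0.25223596]), (np.float32(0.0815), np.float32(0.0394)), np.float32(81.51906)) (array([ 0.36972635, -0.2540094 ]), (np.float32(0.0819), np.float32(0.0463)), np.float32(70.432785)) (array([ 0.36881822, -0.25319777,  0.01132256]), [0.9296219797063479, 0.6807663690461523])
grip [299. 120.] [321. 183.] [302. 244.] [349. 272.] (array([ 0.37043317, -0.24912285]), (np.float32(0.054), np.float32(0.0189)), np.float32(76.46547)) (array([ 0.37406754, -0.25052658]), (np.float32(0.0563), np.float32(0.0275)), np.float32(77.614746)) (array([ 0.37016799, -0.2500544 ,  0.03500566]), [0.8253268654906474, 0.5909087233801568])
tab 160 [468. 161.] 21.3 24.2
tab 153 [494. 173.] 18.3 -4.7
tab 169 [518. 178.] 22.2 -29.6
tab 157 [480. 198.] -7.2 -1.9
```

Emit:
run_rows(offsets=[{"pos":[0.03,-0.0025,0.03],"jaw":0.5},{"pos":[0.0303,-0.0026,0.03],"jaw":0.5},{"pos":[0,0,0.03],"jaw":0.5},{"pos":[0,0,0.03],"jaw":0.5},{"pos":[0,0,0.03],"jaw":0.5},{"pos":[0,0,0.02],"jaw":0.5},{"pos":[0,0,0.014],"jaw":0.5},{"jaw":0.5},{"jaw":0.5}], grip_force=60)

```text
t: 4.4
eef_pos: [0.3694, -0.2499, 0.0176]
tool_rot: [0.0, 0.786, 0.619, -0.0]
contact_force: [0.1, -0.4, -0.0]
gripper_width: 0.501
grasp_force: 0.0
```

Emit:
run_rows(offsets=[{"jaw":0},{"jaw":0},{"jaw":0},{"jaw":0},{"jaw":0},{"jaw":0},{"jaw":0}], grip_force=60)

```text
t: 5.1
eef_pos: [0.3697, -0.2501, 0.0184]
tool_rot: [0.001, 0.785, 0.619, 0.0]
contact_force: [-0.2, 0.2, 6.7]
gripper_width: 0.2
grasp_force: 59.5
```

Emit:
run_rows(offsets=[{"pos":[0,0,-0.01],"jaw":0},{"pos":[0,0,-0.03],"jaw":0},{"pos":[0,0,-0.04],"jaw":0},{"pos":[0,0,-0.04],"jaw":0},{"pos":[0,0,-0.04],"jaw":0},{"pos":[0,0,-0.04],"jaw":0},{"pos":[0,0,-0.03],"jaw":0},{"pos":[-0.0047,0.038,0],"jaw":0},{"pos":[-0.0047,0.038,0],"jaw":0},{"pos":[-0.0047,0.038,0],"jaw":0},{"pos":[-0.0047,0.038,0],"jaw":0},{"pos":[-0.0047,0.038,0],"jaw":0},{"pos":[-0.0047,0.038,0],"jaw":0}], grip_force=60)

```text
t: 6.4
eef_pos: [0.5849, -0.3305, 0.248]
tool_rot: [-0.0, 0.785, 0.619, -0.0]
contact_force: [1.3, -0.4, -1.1]
gripper_width: 0.198
grasp_force: 64.0
```

Emit:
run_rows(offsets=[{"rz":-0.1406,"jaw":0},{"rz":-0.1406,"jaw":0},{"rz":-0.1406,"jaw":0},{"rz":-0.1406,"jaw":0},{"rz":-0.1406,"jaw":0},{"rz":-0.1406,"jaw":0},{"rz":-0.1406,"jaw":0},{"rz":-0.1406,"jaw":0},{"rz":-0.1406,"jaw":0},{"jaw":0},{"jaw":0}], grip_force=80)

```text
t: 7.5
eef_pos: [0.5837, -0.3303, 0.2477]
tool_rot: [-0.0, 0.269, 0.963, -0.0]
contact_force: [0.2, 0.2, -1.6]
gripper_width: 0.191
grasp_force: 81.5
```

Run:
```python
from h import *
im,c=snap('wrist','w4');print(tool().round(3));h,S,v=hsv(im)
n,l,st,ce=cv2.connectedComponentsWithStats(((v>185)&(S<40)).astype(np.uint8))
for s,p in zip(st[1:],ce[1:]):
    if s[4]>2000:print(s,p)
```

```text
[[-0.856  0.518 -0.     0.584]
 [ 0.518  0.856 -0.    -0.33 ]
 [ 0.    -0.    -1.     0.248]
 [ 0.     0.     0.     1.   ]]
[ 133    0   70   94 4931] [168.91340499  39.93875482]
[    0   106   267   255 28464] [133.69041596 242.14990866]
[ 146  116   63   46 2242] [176.04460303 139.38314005]
[ 276  144   88   52 2436] [326.26149425 174.8136289 ]
[  69  263   57  111 2358] [ 97.01484309 318.33587786]
[ 535  338  105  142 3928] [618.52673116 391.36507128]
```

View pics/w4.png

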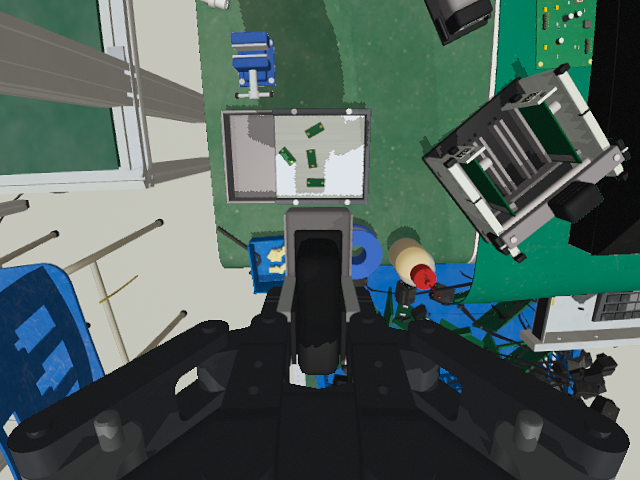

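Run:
```python
from h import *
im,c=load('wrist','w4');g=cv2.cvtColor(im,6).astype(int)
print("row190",list(enumerate(g[190,264:284],264)),list(enumerate(g[165,356:376],356)))
print("col345",list(enumerate(g[104:120,345],104)),list(enumerate(g[190:210,345],190)))
print("col340",g[104:120,295],g[190:210,295])
```

```text
row190 [(264, np.int64(176)), (265, np.int64(175)), (266, np.int64(151)), (267, np.int64(140)), (268, np.int64(176)), (269, np.int64(172)), (270, np.int64(152)), (271, np.int64(138)), (272, np.int64(174)), (273, np.int64(174)), (274, np.int64(179)), (275, np.int64(154)), (276, np.int64(166)), (277, np.int64(219)), (278, np.int64(229)), (279, np.int64(227)), (280, np.int64(227)), (281, np.int64(227)), (282, np.int64(227)), (283, np.int64(227))] [(356, np.int64(227)), (357, np.int64(227)), (358, np.int64(227)), (359, np.int64(227)), (360, np.int64(227)), (361, np.int64(229)), (362, np.int64(197)), (363, np.int64(109)), (364, np.int64(26)), (365, np.int64(82)), (366, np.int64(105)), (367, np.int64(104)), (368, np.int64(95)), (369, np.int64(81)), (370, np.int64(97)), (371, np.int64(105)), (372, np.int64(104)), (373, np.int64(102)), (374, np.int64(98)), (375, np.int64(99))]
col345 [(104, np.int64(72)), (105, np.int64(71)), (106, np.int64(71)), (107, np.int64(71)), (108, np.int64(56)), (109, np.int64(64)), (110, np.int64(97)), (111, np.int64(97)), (112, np.int64(59)), (113, np.int64(55)), (114, np.int64(50)), (115, np.int64(152)), (116, np.int64(236)), (117, np.int64(230)), (118, np.int64(227)), (119, np.int64(221))] [(190, np.int64(227)), (191, np.int64(227)), (192, np.int64(227)), (193, np.int64(228)), (194, np.int64(225)), (195, np.int64(194)), (196, np.int64(163)), (197, np.int64(160)), (198, np.int64(25)), (199, np.int64(79)), (200, np.int64(164)), (201, np.int64(207)), (202, np.int64(217)), (203, np.int64(206)), (204, np.int64(167)), (205, np.int64(93)), (206, np.int64(96)), (207, np.int64(73)), (208, np.int64(62)), (209, np.int64(63))]
col340 [ 73  73  71  68  78 167 174 171 167 158  92  97 187 181 180 180] [207 207 212 231 223 171 175 170  26 139 229 230 227 229 222 129 110  70
  61  61]
```

Run:
```python
from h import *
im,c=load('wrist','w4');T=tool()
for z in(.028,.032):
    P=onz(c,[[276.3,190],[362.5,165],[345,114.8],[345,195.]],z);L=(P-T[:3,3])@T[:3,:3]
    print((L*1000).round(1))
C=np.array([276.3+362.5,114.8+195])/2
im2,c2=load('wrist','w1');px=blob((lambda h,S,v:(v>185)&(S<40))(*hsv(im2)),(350,180));q=proj(c2,[*rect(c2,px,.028)[0],.028])[0]
print(tri([(c,C),(c2,q)]))
```

```text
[[ 18.8 -45.  219.6]
 [ 45.7  48.5 219.6]
 [ 97.1  28.7 219.6]
 [ 13.2  30.3 219.6]]
[[ 19.3 -44.5 215.6]
 [ 46.   48.  215.6]
 [ 96.8  28.4 215.6]
 [ 13.8  30.  215.6]]
(array([ 0.53526017, -0.29822198,  0.05330737]), [1.1519994638910196, 0.8018549301945495])
```

Run:
```python
from h import *
im,c=load('wrist','w4');T=np.load('pics/w4.npy')
g=cv2.cvtColor(im,6).astype(int);print(g[198:218,319],g[225,276:296],g[225,344:360])
for u in([319,207.5],[286,225],[352,225]):print(((onz(c,[u],.2435)[0]-T[:3,3])@T[:3,:3]*1000).round(1))
```

```text
[ 32  56 103 115 112 109 105 112 103  57  63  63  64  76  93 100 104 108
 110 109] [119 117 116 117 117 116 114 120 147 141  99  91  99 107 108 110 109 109
 109 110] [ 99  99  99  95  90  79 106 141 119  63  66  67  69  69  65  63]
[39.8  1.2  4.2]
[ 31.7 -13.8   4.2]
[31.7 16.2  4.2]
```

Emit:
run_rows(offsets=[{"pos":[0.025,0.0135,0.03],"jaw":0},{"pos":[0.0284,0.015,0.03],"jaw":0},{"pos":[0,0,0.035],"jaw":0},{"pos":[0,0,0.035],"jaw":0},{"pos":[0,0,0.035],"jaw":0},{"pos":[0,0,0.02],"jaw":0},{"jaw":0},{"jaw":0}], grip_force=80)

```text
t: 8.35
eef_pos: [0.5534, -0.2784, 0.0629]
tool_rot: [0.0, 0.268, 0.964, -0.0]
contact_force: [0.4, 0.3, -1.3]
gripper_width: 0.194
grasp_force: 81.5
```

Run:
```python
from h import *
im,c=snap('side','s5');im2,c=snap('scene','s5b');snap('wrist','w5')
a=cv2.resize(im[210:330,170:330],None,fx=2.5,fy=2.5,interpolation=3);b=cv2.resize(im2[210:310,220:400],None,fx=2.2,fy=2.2,interpolation=3)
w=cv2.imread('pics/w5.png')[60:340,170:470]
o=np.zeros((600,800,3),np.uint8);o[:300,:400]=a;o[:220,402:798]=b;o[310:590,:300]=w;cv2.imwrite('pics/z5.png',o)
```

```text
(no output)
```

View pics/z5.png

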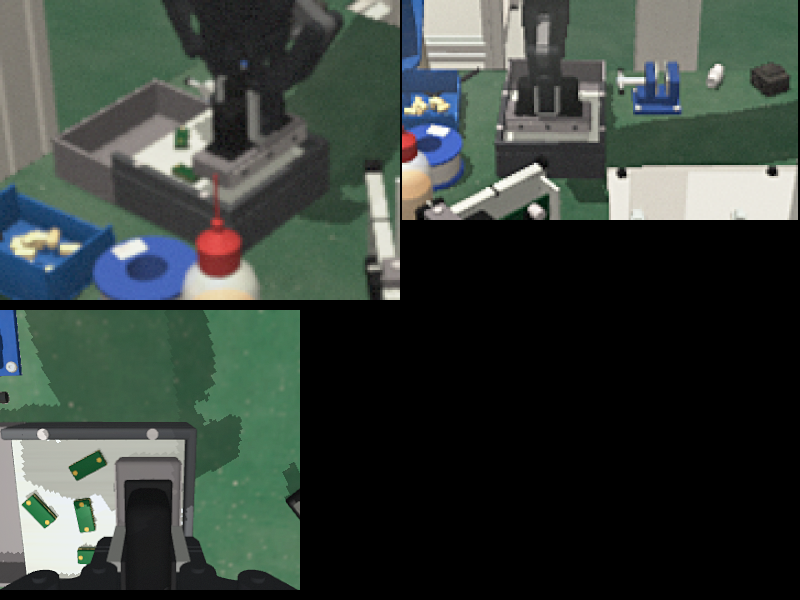

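Emit:
run_rows(offsets=[{"pos":[0,0,0.007],"jaw":0},{"pos":[0,0,0.006],"jaw":0},{"jaw":0},{"jaw":0}], grip_force=80)

```text
t: 8.9
eef_pos: [0.5528, -0.2782, 0.049]
tool_rot: [-0.0, 0.267, 0.964, 0.0]
contact_force: [0.1, 0.6, -0.9]
gripper_width: 0.195
grasp_force: 81.5
```

Emit:
run_rows(offsets=[{"pos":[0,0,0.0025],"jaw":0},{"jaw":0},{"jaw":0}], grip_force=80)

```text
t: 9.2
eef_pos: [0.553, -0.2783, 0.0468]
tool_rot: [-0.0, 0.267, 0.964, 0.0]
contact_force: [0.8, -0.6, -1.6]
gripper_width: 0.195
grasp_force: 81.5
```

Emit:
run_rows(offsets=[{"pos":[0,0,0.001],"jaw":0},{"jaw":0},{"jaw":0}], grip_force=80)

```text
t: 9.5
eef_pos: [0.5531, -0.2784, 0.0465]
tool_rot: [0.0, 0.267, 0.964, -0.0]
contact_force: [-2.4, 1.5, 6.1]
gripper_width: 0.197
grasp_force: 82.4
```

Emit:
run_rows(offsets=[{"pos":[0,0,0.001],"jaw":0},{"jaw":0},{"jaw":0}], grip_force=80)

```text
t: 9.8
eef_pos: [0.5531, -0.2784, 0.0465]
tool_rot: [0.0, 0.267, 0.964, -0.0]
contact_force: [-5.1, 2.0, 13.4]
gripper_width: 0.194
grasp_force: 83.9
```

Emit:
run_rows(offsets=[{"pos":[0,0,-0.001],"jaw":0},{"pos":[0,-0.005,0],"jaw":0},{"pos":[0,-0.008,0],"jaw":0},{"pos":[0,-0.008,0],"jaw":0},{"pos":[0,-0.008,0],"jaw":0},{"pos":[0,-0.008,0],"jaw":0},{"pos":[0,-0.008,0],"jaw":0},{"pos":[0,-0.008,0],"jaw":0},{"pos":[0,-0.008,0],"jaw":0},{"pos":[0,-0.005,0],"jaw":0},{"pos":[0,-0.003,0],"jaw":0},{"jaw":0},{"jaw":0},{"jaw":0}], grip_force=80)

```text
t: 11.2
eef_pos: [0.5181, -0.3384, 0.0465]
tool_rot: [0.001, 0.267, 0.964, -0.0]
contact_force: [0.4, 2.2, 6.4]
gripper_width: 0.196
grasp_force: 82.6
```

Emit:
run_rows(offsets=[{"pos":[0,0,-0.015],"jaw":0},{"pos":[0,0,-0.035],"jaw":0},{"pos":[0,0,-0.04],"jaw":0},{"pos":[0,0,-0.04],"jaw":0},{"pos":[-0.025,0.01,-0.04],"jaw":0},{"pos":[-0.03,0.01,-0.03],"jaw":0},{"jaw":0},{"jaw":0}], grip_force=80)

```text
t: 12.0
eef_pos: [0.5744, -0.3493, 0.2461]
tool_rot: [-0.0, 0.267, 0.964, -0.0]
contact_force: [-1.0, -0.1, -2.6]
gripper_width: 0.192
grasp_force: 81.5
```

Run:
```python
from h import *
im,c=snap('wrist','w6');im2,_=snap('side','s6')
o=np.zeros((600,700,3),np.uint8);o[:330,:690]=cv2.resize(im[85:250,165:510],None,fx=2,fy=2);o[340:590,:400]=cv2.resize(im2[230:330,170:330],None,fx=2.5,fy=2.5,interpolation=3);cv2.imwrite('pics/z6.png',o)
```

```text
(no output)
```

View pics/z6.png

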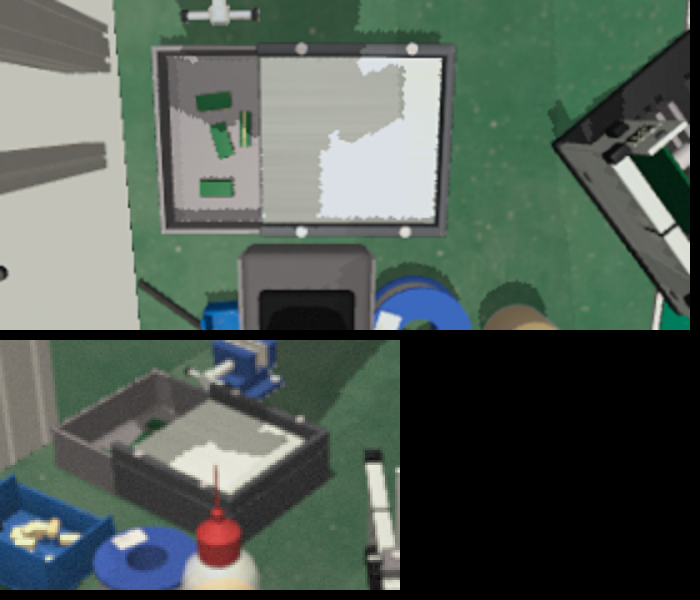

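Emit:
run_rows(offsets=[{"pos":[0.0368,0,0],"jaw":0},{"pos":[0.0368,0,0],"jaw":0},{"pos":[0.0368,0,0],"jaw":0},{"pos":[0.0368,0,0],"jaw":0},{"pos":[0.0368,0,0],"jaw":0},{"pos":[0.0368,0,0],"jaw":0},{"rz":0.1406,"jaw":0},{"rz":0.1406,"jaw":0},{"rz":0.1406,"jaw":0},{"rz":0.1406,"jaw":0},{"rz":0.1406,"jaw":0},{"rz":0.1406,"jaw":0},{"rz":0.1406,"jaw":0},{"rz":0.1406,"jaw":0},{"rz":0.1406,"jaw":0}], grip_force=80)

```text
t: 13.6
eef_pos: [0.3834, -0.2349, 0.2444]
tool_rot: [-0.001, 0.787, 0.617, -0.001]
contact_force: [0.0, -0.3, -2.3]
gripper_width: 0.196
grasp_force: 81.5
```

Emit:
run_rows(offsets=[{"pos":[0,0,0.03],"jaw":0},{"pos":[0,0,0.04],"jaw":0},{"pos":[0,0,0.04],"jaw":0},{"pos":[0,0,0.04],"jaw":0},{"pos":[0,0,0.04],"jaw":0},{"pos":[0,0,0.02],"jaw":0},{"pos":[0,0,0.01],"jaw":0},{"pos":[0,0,0.004],"jaw":0},{"jaw":0},{"jaw":0}], grip_force=80)

```text
t: 14.6
eef_pos: [0.3861, -0.2355, 0.0227]
tool_rot: [0.001, 0.785, 0.619, 0.0]
contact_force: [0.7, 0.4, -1.5]
gripper_width: 0.197
grasp_force: 81.5
```

Emit:
run_rows(offsets=[{"pos":[0,0,0.002],"jaw":0},{"pos":[0,0,0.002],"jaw":0},{"jaw":0},{"jaw":0}], grip_force=80)

```text
t: 15.0
eef_pos: [0.3862, -0.2354, 0.0184]
tool_rot: [0.001, 0.785, 0.619, 0.0]
contact_force: [0.0, 1.4, 6.3]
gripper_width: 0.196
grasp_force: 82.4
```

Emit:
run_rows(offsets=[{"jaw":0.2},{"jaw":0.3},{"jaw":0.4},{"jaw":0.5},{"jaw":0.5},{"pos":[0,0,-0.02],"jaw":0.5},{"pos":[0,0,-0.04],"jaw":0.6},{"pos":[0,0,-0.04],"jaw":1},{"pos":[0,0,-0.04],"jaw":1},{"pos":[0,0,-0.03],"jaw":1},{"jaw":1}])

```text
t: 16.1
eef_pos: [0.388, -0.2362, 0.1918]
tool_rot: [0.004, 0.785, 0.619, 0.002]
contact_force: [0.2, 0.1, -0.4]
gripper_width: 1.003
grasp_force: 0.0
```

Emit:
run_rows(offsets=[{"pos":[0,0,-0.02],"rz":0.1483,"jaw":1},{"pos":[0,0,-0.02],"rz":0.1483,"jaw":1},{"pos":[0,0,-0.02],"rz":0.1483,"jaw":1},{"pos":[0,0,-0.02],"rz":0.1483,"jaw":1},{"pos":[0,0,-0.02],"rz":0.1483,"jaw":1},{"pos":[0,0,-0.01],"rz":0.1483,"jaw":1},{"rz":0.1483,"jaw":1},{"rz":0.1483,"jaw":1},{"rz":0.1483,"jaw":1},{"pos":[0.033,-0.029,0],"jaw":1},{"pos":[0.033,-0.029,0],"jaw":1},{"pos":[0.033,-0.029,0],"jaw":1},{"pos":[0.033,-0.029,0],"jaw":1},{"jaw":1},{"jaw":1}])

```text
t: 17.6
eef_pos: [0.5173, -0.1181, 0.2963]
tool_rot: [-0.0, 1.0, 0.002, -0.001]
contact_force: [-0.3, -0.3, 0.6]
gripper_width: 1.002
grasp_force: 0.0
```

```bash
python3 -c "
from h import *
snap('wrist','w7');print(tool().round(3))"
```

```text
[[ 1.     0.001 -0.002  0.517]
 [ 0.001 -1.    -0.    -0.119]
 [-0.002  0.    -1.     0.297]
 [ 0.     0.     0.     1.   ]]
```

Emit:
run_rows(offsets=[{"pos":[0.035,0,0],"jaw":1},{"pos":[0.035,0,0],"jaw":1},{"pos":[0.03,0,0],"jaw":1},{"jaw":1},{"jaw":1}])

```text
t: 18.15
eef_pos: [0.6164, -0.1202, 0.2969]
tool_rot: [0.0, 1.0, -0.0, -0.001]
contact_force: [-0.4, -0.3, 1.1]
gripper_width: 1.002
grasp_force: 0.0
```

```bash
python3 -c "
from h import *
snap('wrist','w8');print(tool().round(3))
a=cv2.imread('pics/w7.png')[0:300,120:520];b=cv2.imread('pics/w8.png')[0:300,120:520];cv2.imwrite('pics/z7.png',np.hstack([a,b]))"
```

```text
[[ 1.    -0.001 -0.002  0.616]
 [-0.001 -1.    -0.001 -0.12 ]
 [-0.002  0.001 -1.     0.297]
 [ 0.     0.     0.     1.   ]]
```

View pics/z7.png

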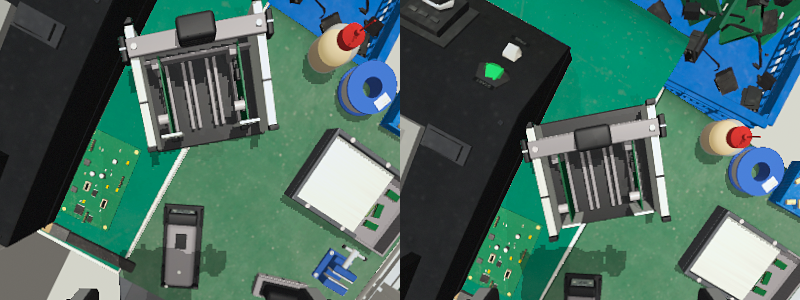

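Run:
```python
from h import *
for n,(x0,y0,x1,y1) in(("w7",(230,0,410,160)),("w8",(235,90,390,255))):
    im,c=load("wrist",n);h,S,v=hsv(im);m=np.zeros(v.shape,np.uint8);m[y0:y1,x0:x1]=((v>175)&(S<45))[y0:y1,x0:x1]
    cs=cv2.findContours(m,0,1)[0]
    for k in cs:
        if cv2.contourArea(k)>25: r=cv2.minAreaRect(k);print(n,cv2.contourArea(k),np.round(r[0],1),np.round(r[1],1),round(r[2],1),cv2.boxPoints(r).round(1).tolist())
```

```text
w7 67.5 [302.6 152.8] [ 6.5 16.3] 29.1 [[295.79998779296875, 158.3000030517578], [303.70001220703125, 144.10000610351562], [309.3999938964844, 147.1999969482422], [301.5, 161.5]]
w7 46.0 [291.1 134.7] [ 3.3 20.4] 78.7 [[280.79998779296875, 135.0], [300.79998779296875, 131.0], [301.5, 134.3000030517578], [281.5, 138.3000030517578]]
w7 35.0 [369.6 120.9] [ 3.3 19.6] 80.5 [[359.6000061035156, 120.9000015258789], [378.8999938964844, 117.69999694824219], [379.5, 120.9000015258789], [360.20001220703125, 124.0999984741211]]
w7 54.0 [283.  118.3] [7.3 9.6] 78.7 [[277.5, 115.69999694824219], [287.0, 113.80000305175781], [288.3999938964844, 120.9000015258789], [279.0, 122.80000305175781]]
w7 301.5 [267.6 124.6] [43.3  8. ] 78.7 [[259.3999938964844, 104.0999984741211], [267.29998779296875, 102.5], [275.79998779296875, 145.0], [267.8999938964844, 146.60000610351562]]
w7 66.5 [359.5 104.5] [9. 9.] 90.0 [[355.0, 100.0], [364.0, 100.0], [364.0, 109.0], [355.0, 109.0]]
w7 49.0 [309.4 104. ] [46.9  2.1] 80.2 [[304.29998779296875, 81.0999984741211], [306.3999938964844, 80.80000305175781], [314.3999938
[... 2534 characters left out ...]
 ] [38.6  8.4] 82.9 [[375.8999938964844, 177.39999389648438], [384.29998779296875, 176.3000030517578], [389.1000061035156, 214.60000610351562], [380.70001220703125, 215.6999969482422]]
w8 266.5 [259.7 177.1] [38.2  8.4] 77.5 [[251.5, 159.3000030517578], [259.70001220703125, 157.5], [268.0, 194.8000030517578], [259.79998779296875, 196.60000610351562]]
w8 712.0 [269.9 138.9] [28.9 45.3] 79.7 [[245.0, 128.6999969482422], [289.6000061035156, 120.5999984741211], [294.70001220703125, 149.0], [250.1999969482422, 157.10000610351562]]
w8 1087.0 [357.5 143.3] [70.2 48.2] 78.7 [[326.8999938964844, 113.5999984741211], [374.20001220703125, 104.19999694824219], [388.0, 173.0], [340.70001220703125, 182.5]]
```

Run:
```python
from h import *
_,a=load("wrist","w7");_,b=load("wrist","w8")
L=tri([(a,[263.1,102.3]),(b,[264.2,196.8])]);Rr=tri([(a,[386.7,79.2]),(b,[379.9,175.8])]);p4=tri([(a,[369.6,120.9]),(b,[363.5,212.3])])
print(L,Rr,p4)
for c,l,r in((a,[263.1,102.3],[386.7,79.2]),(b,[264.2,196.8],[379.9,175.8])):
    P=onz(c,[l,r],.073)[:,:2];y=P[0]-P[1];w=np.linalg.norm(y);y/=w;x=np.array([y[1],-y[0]]);O=P.mean(0)+.015*x
    print("z.073",P.round(4).tolist(),"width",w.round(4),"yaw",np.degrees(np.arctan2(x[1],x[0])).round(2),"origin",O.round(4))
    pan=[[291.1,134.7],[369.6,120.9]] if c is a else [[363.5,212.3]]
    Q=onz(c,pan,.074)[:,:2];print("panels world",Q.round(4).tolist(),"carrier frame",np.c_[(Q-O)@x,(Q-O)@y].round(4).tolist())
# scanner/cradle and bar-grip
for n,seed,(sx,sy) in(("w7",(300,255),(0,0)),):
    im,c=load("wrist",n);h,S,v=hsv(im);px=blob((S<50)&(v>70)&(v<190),seed);print("scan",rect(c,px,.035),px.min(0),px.max(0))
    g=blob((v<110)&(S<60),(313,205) if 0 else (300,212));print("nose",g.min(0),g.max(0))
for n,s in(("w7",(318,26)),("w8",(313,137))):
    im,c=load("wrist",n);h,S,v=hsv(im);g=blob((v<60)&(S<80),s);print("grip",g.min(0),g.max(0),rect(c,g,.1095))
```

```text
(array([ 0.62854077, -0.06035206,  0.07268422]), [0.0246002192369628, 0.022967467932326104]) (array([ 0.65176156, -0.18813433,  0.0729607 ]), [0.08039070102794499, 0.07518271336926485]) (array([ 0.61045012, -0.17211503,  0.0706751 ]), [0.18996158984331665, 0.17736090448264452])
z.073 [[0.6285, -0.0604], [0.6518, -0.188]] width 0.1297 yaw 10.33 origin [ 0.6549 -0.1215]
panels world [[0.5958, -0.0892], [0.6102, -0.1718]] carrier frame [[-0.0524, 0.0424], [-0.0529, -0.0415]]
z.073 [[0.6286, -0.0604], [0.6518, -0.1882]] width 0.1299 yaw 10.27 origin [ 0.6549 -0.1216]
panels world [[0.6111, -0.1714]] carrier frame [[-0.052, -0.0412]]
scan (array([ 0.44383627, -0.09589926]), (np.float32(0.0869), np.float32(0.0378)), np.float32(175.99817)) [285. 225.] [317. 288.]
nose [282. 205.] [324. 289.]
grip [297.  19.] [336.  48.] (array([ 0.6834502 , -0.11602605]), (np.float32(0.035), np.float32(0.0242)), np.float32(90.0347))
grip [289. 128.] [355. 204.] (array([ 0.66674646, -0.13022055]), (np.float32(0.0869), np.float32(0.0458)), np.float32(53.350353))
```

Emit:
run_rows(offsets=[{"pos":[-0.036,-0.0045,0.012],"rz":0.014,"jaw":1},{"pos":[-0.036,-0.0045,0.012],"rz":0.014,"jaw":1},{"pos":[-0.036,-0.0045,0.012],"rz":0.014,"jaw":1},{"pos":[-0.036,-0.0045,0.012],"rz":0.014,"jaw":1},{"pos":[-0.036,-0.0045,0.012],"rz":0.014,"jaw":1},{"jaw":1},{"jaw":1}])

```text
t: 18.9
eef_pos: [0.4368, -0.0922, 0.2382]
tool_rot: [0.001, 0.999, -0.035, 0.0]
contact_force: [-0.3, -0.2, -0.3]
gripper_width: 1.001
grasp_force: 0.0
```

Run:
```python
from h import *
im,c=snap('wrist','w9');print(tool().round(3));cv2.imwrite('pics/z9.png',cv2.resize(im[100:340,200:440],None,fx=2.4,fy=2.4,interpolation=3))
```

```text
[[ 0.998 -0.07   0.002  0.438]
 [-0.07  -0.998 -0.001 -0.092]
 [ 0.002  0.001 -1.     0.239]
 [ 0.     0.     0.     1.   ]]
```

View pics/z9.png

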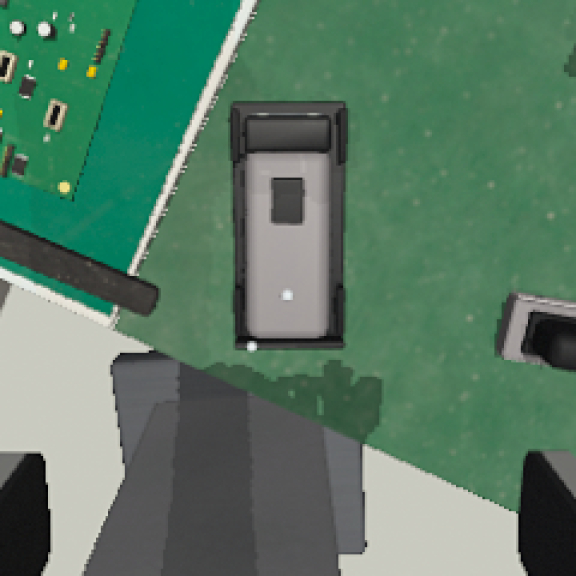

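Run:
```python
from h import *
im,c=load('wrist','w9');T=tool()
f=lambda u,v:[200+u/2.4,100+v/2.4]
P=onz(c,[f(288,117),f(288,338),f(246,228),f(330,228)],.035)
print("scanner edges tool", ((P-T[:3,3])@T[:3,:3]*1000).round(1),((P[0]+P[1])/2).round(4), np.linalg.norm(P[0]-P[1]))
B=onz(c,[f(289,101)],.005);print("base front",((B-T[:3,3])@T[:3,:3]*1000).round(1))
B=onz(c,[f(289,345)],.024);print("stop wall rear top",((B-T[:3,3])@T[:3,:3]*1000).round(1))
h,S,v=hsv(im);px=blob((S<50)&(v>70)&(v<190),(320,200));print(rect(c,px,.035))
```

```text
scanner edges tool [[ 63.    2.2 203.8]
 [-34.2   2.3 203.6]
 [ 15.8 -16.1 203.7]
 [ 15.8  20.6 203.7]] [ 0.4529 -0.0955  0.035 ] 0.09718234471418825
base front [[ 69.7   2.8 233.8]]
stop wall rear top [[-40.9   2.9 214.6]]
(array([ 0.44283688, -0.09755285]), (np.float32(0.0885), np.float32(0.0468)), np.float32(0.27083328))
```

Emit:
run_rows(offsets=[{"pos":[0.007,0.001,0.03],"jaw":0.7},{"pos":[0.0072,0.0012,0.04],"jaw":0.7},{"pos":[0,0,0.04],"jaw":0.7},{"pos":[0,0,0.04],"jaw":0.7},{"pos":[0,0,0.04],"jaw":0.7},{"pos":[0,0,0.02],"jaw":0.7},{"pos":[0,0,0.015],"jaw":0.7},{"pos":[0,0,0.0055],"jaw":0.7},{"jaw":0.7},{"jaw":0.7}], grip_force=60)

```text
t: 19.95
eef_pos: [0.4533, -0.0948, 0.008]
tool_rot: [0.0, 0.999, -0.035, 0.001]
contact_force: [-0.2, 0.1, -0.7]
gripper_width: 0.701
grasp_force: 0.0
```

Emit:
run_rows(offsets=[{"jaw":0},{"jaw":0},{"jaw":0},{"jaw":0},{"jaw":0},{"jaw":0}], grip_force=60)

```text
t: 20.55
eef_pos: [0.4531, -0.0948, 0.0084]
tool_rot: [0.0, 0.999, -0.035, 0.001]
contact_force: [-0.8, 0.9, 5.4]
gripper_width: 0.437
grasp_force: 60.5
```

Emit:
run_rows(offsets=[{"pos":[0,0,-0.008],"jaw":0},{"pos":[0,0,-0.02],"jaw":0},{"pos":[0,0,-0.02],"jaw":0},{"jaw":0},{"pos":[0.011,0.0042,0.005],"jaw":0},{"pos":[0.011,0.0042,0.0075],"jaw":0},{"pos":[0.0115,0.0042,0.0075],"jaw":0},{"rz":-0.084,"jaw":0},{"rz":-0.083,"jaw":0},{"rz":-0.083,"jaw":0},{"jaw":0},{"jaw":0}], grip_force=90)

```text
t: 21.75
eef_pos: [0.4848, -0.1097, 0.0343]
tool_rot: [-0.0, 0.996, 0.089, -0.001]
contact_force: [0.2, 0.8, -1.9]
gripper_width: 0.423
grasp_force: 90.8
```

Run:
```python
from h import *
T=tool();print(T.round(4),np.degrees(np.arctan2(T[1,0],T[0,0])))
t=np.radians(10.3);x=np.array([np.cos(t),np.sin(t)]);y=np.array([-x[1],x[0]]);O=np.array([.6549,-.1215])
for s in(.042,-.042):
    p=O-.0545*x+s*y-.110*x;print(s,p,(delta([*p,.0364])*1000).round(1))
w=snap('wrist','w10')[0];s=snap('side','s10')[0];c=snap('scene','c10')[0]
o=np.zeros((600,800,3),np.uint8);o[:300,:400]=w[0:300,120:520];o[:300,400:800]=cv2.resize(s[210:360,290:490],None,fx=2,fy=2,interpolation=3);o[300:600,:400]=cv2.resize(c[220:370,190:390],None,fx=2,fy=2,interpolation=3);cv2.imwrite('pics/z10.png',o)
```

```text
[[ 9.841e-01  1.776e-01 -1.200e-03  4.848e-01]
 [ 1.776e-01 -9.841e-01  5.000e-04 -1.097e-01]
 [-1.100e-03 -7.000e-04 -1.000e+00  3.430e-02]
 [ 0.000e+00  0.000e+00  0.000e+00  1.000e+00]] 10.228039947974777
0.042 [ 0.48554122 -0.10958979] [ 0.7  0.  -2.1]
-0.042 [ 0.5005606  -0.19223614] [ 0.8 84.  -2.2]
```

View pics/z10.png

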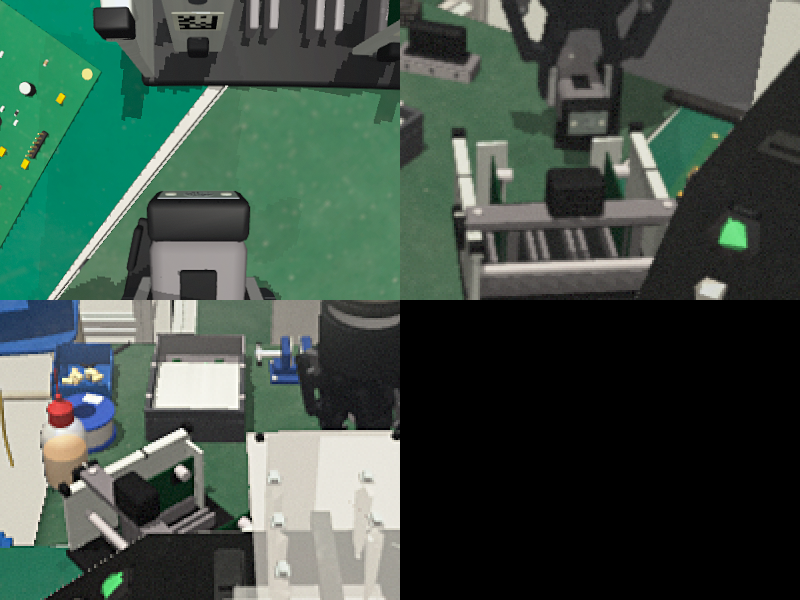

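Run:
```python
from h import *
im,c=load('wrist','w10');T=np.load('pics/w10.npy')
print("label by ray z=.048",onz(c,[[318,21]],.048).round(4), "expected",(np.array([.6549,-.1215])+np.array([[.984,-.179],[.179,.984]])@[-.0545,.042]).round(4))
t=lambda p:(T@np.r_[np.array(p)/1000,1])[:3]
print(proj(c,[t([50,-19,-26.6]),t([50,19,-26.6]),t([50,0,-26.6]),t([50,0,3.4])]).round(1)-[120,0])
g=cv2.cvtColor(im,6).astype(int);print(g[185:245:2,320]);print(g[220,262:276],g[220,362:376])
h,S,v=hsv(im);d=((v<80)&(S<80)).astype(np.uint8);m=np.zeros_like(d);m[0:40,295:345]=1
b=((v>160)*m);ys,xs=np.nonzero(b);print(xs.min(),xs.max(),ys.min(),ys.max(),xs.mean(),ys.mean())
```

```text
label by ray z=.048 [[ 0.5943 -0.0899  0.048 ]] expected [ 0.5938 -0.0899]
[[144.2 200.1]
 [252.  200.2]
 [198.1 200.1]
 [198.  189. ]]
[108 107 109  94 100  99 131   9  29  40  55  67  78  76  73  72  70  69
  68  65  61  59  55  51  49  44  40  32  85 144]
[43 42 39 38 31 25 30 34 35 43 50 57 61 60] [ 68  63  51  43  35  34  27  54  95 107 107 107 108 110]
295 343 12 13 318.7525773195876 12.505154639175258
```

Emit:
run_rows(offsets=[{"pos":[0.0007,0,-0.002],"jaw":0},{"jaw":0},{"jaw":0},{"jaw":0},{"jaw":0},{"jaw":0},{"jaw":0},{"jaw":0},{"jaw":0},{"jaw":0},{"jaw":0},{"jaw":0},{"jaw":0},{"jaw":0},{"jaw":0},{"jaw":0},{"jaw":0},{"jaw":0},{"jaw":0},{"jaw":0}], grip_force=90)

```text
t: 23.9
eef_pos: [0.4854, -0.1094, 0.0373]
tool_rot: [0.0, 0.996, 0.09, 0.0]
contact_force: [-0.1, -0.4, -0.8]
gripper_width: 0.429
grasp_force: 90.8
```

Emit:
run_rows(offsets=[{"pos":[0,0.01,0],"jaw":0},{"pos":[0,0.02,0],"jaw":0},{"pos":[0,0.02,0],"jaw":0},{"pos":[0,0.02,0],"jaw":0},{"pos":[0,0.014,0],"jaw":0},{"jaw":0},{"jaw":0}], grip_force=90)

```text
t: 24.6
eef_pos: [0.5004, -0.1917, 0.0372]
tool_rot: [-0.0, 0.996, 0.09, -0.0]
contact_force: [-0.0, 0.7, -1.4]
gripper_width: 0.432
grasp_force: 90.8
```

Run:
```python
from h import *
T=tool();print(T[:3,3].round(4),np.degrees(np.arctan2(T[1,0],T[0,0])),(delta([.5006,-.1922,.0364])*1000).round(1))
im,c=snap('wrist','w11')
d=cv2.QRCodeDetector if 0 else None
g=cv2.cvtColor(im,6);h,S,v=hsv(im);print(proj(c,[[.6088,-.1726,.048]]).round(1))
cv2.imwrite('pics/z11.png',cv2.resize(im[0:300,180:480],None,fx=2,fy=2))
```

```text
[ 0.5004 -0.1917  0.0372] 10.349042456912693 [0.1 0.5 0.8]
[[320.   27.4]]
```

View pics/z11.png

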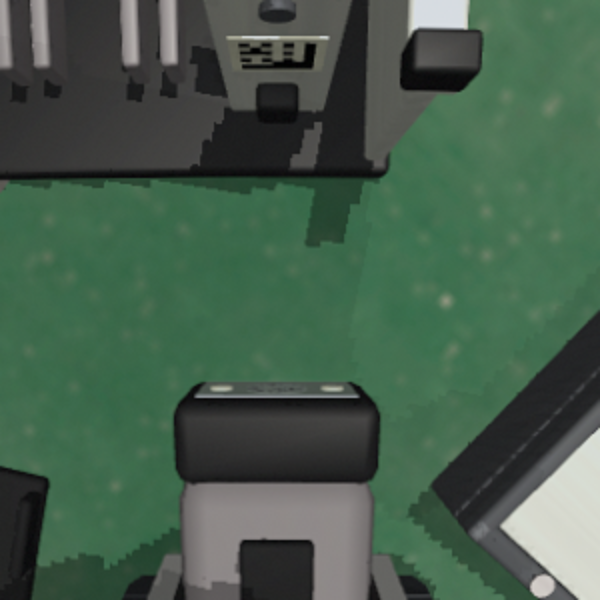

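Emit:
run_rows(offsets=[{"pos":[0,0,0.0005],"jaw":0},{"jaw":0},{"jaw":0},{"jaw":0},{"jaw":0},{"jaw":0},{"jaw":0},{"jaw":0},{"jaw":0},{"jaw":0},{"jaw":0},{"jaw":0},{"jaw":0},{"jaw":0},{"jaw":0},{"jaw":0},{"jaw":0},{"jaw":0},{"jaw":0},{"jaw":0}], grip_force=90)

```text
t: 26.65
eef_pos: [0.5006, -0.192, 0.0368]
tool_rot: [0.0, 0.996, 0.09, 0.0]
contact_force: [-0.7, -0.3, -1.8]
gripper_width: 0.433
grasp_force: 90.8
```

```bash
python3 -c "
from h import *
T=tool();print(T[:3,3].round(4),np.degrees(np.arctan2(T[1,0],T[0,0])),(delta([.4531,-.0948,.06])*1000).round(1))"
```

```text
[ 0.5006 -0.192   0.0368] 10.371889505296684 [ -29.2 -104.2  -23.2]
```

Emit:
run_rows(offsets=[{"pos":[-0.01,0,-0.0232],"jaw":0},{"pos":[-0.0192,-0.02,0],"jaw":0},{"pos":[0,-0.03,0],"jaw":0},{"pos":[0,-0.03,0],"jaw":0},{"pos":[0,-0.0242,0],"jaw":0},{"rz":0.084,"jaw":0},{"rz":0.084,"jaw":0},{"rz":0.083,"jaw":0},{"jaw":0},{"jaw":0},{"jaw":0}], grip_force=90)

```text
t: 27.75
eef_pos: [0.4531, -0.0948, 0.06]
tool_rot: [-0.0, 0.999, -0.034, 0.0]
contact_force: [-0.3, 0.0, -1.6]
gripper_width: 0.423
grasp_force: 91.0
```

Run:
```python
from h import *
im,c=snap('wrist','w12')
T=tool();print(np.degrees(np.arctan2(T[1,0],T[0,0])),(delta([.4531,-.0948,.0084])*1000).round(1))
g=cv2.cvtColor(im,6).astype(int)
```

```text
-3.9379180862325556 [-0.  -0.  51.6]
```

Emit:
run_rows(offsets=[{"pos":[0,0,0.015],"rz":0.001,"jaw":0},{"pos":[0,0,0.015],"jaw":0},{"pos":[0,0,0.01],"jaw":0},{"pos":[0,0,0.006],"jaw":0},{"pos":[0,0,0.003],"jaw":0},{"jaw":0},{"jaw":0}], grip_force=90)

```text
t: 28.5
eef_pos: [0.4534, -0.0948, 0.0113]
tool_rot: [0.0, 0.999, -0.035, 0.0]
contact_force: [0.2, 0.8, -1.7]
gripper_width: 0.431
grasp_force: 91.0
```

Emit:
run_rows(offsets=[{"pos":[0,0,0.0015],"jaw":0},{"pos":[0,0,0.001],"jaw":0},{"jaw":0},{"jaw":0}], grip_force=90)

```text
t: 28.9
eef_pos: [0.4533, -0.0948, 0.0086]
tool_rot: [0.0, 0.999, -0.035, 0.0]
contact_force: [0.8, 0.6, -1.6]
gripper_width: 0.429
grasp_force: 91.0
```

Emit:
run_rows(offsets=[{"pos":[0,0,0.001],"jaw":0},{"jaw":0},{"jaw":0}], grip_force=90)

```text
t: 29.2
eef_pos: [0.4533, -0.0948, 0.0085]
tool_rot: [0.0, 0.999, -0.035, 0.0]
contact_force: [-3.9, 0.8, 14.5]
gripper_width: 0.431
grasp_force: 93.1
```

Emit:
run_rows(offsets=[{"jaw":0.45},{"jaw":0.5},{"jaw":0.6},{"jaw":0.7},{"jaw":0.7},{"pos":[0,0,-0.02],"jaw":0.7},{"pos":[0,0,-0.04],"jaw":0.7},{"pos":[0,0,-0.04],"jaw":1},{"pos":[0,0,-0.04],"jaw":1},{"pos":[0,0,-0.04],"jaw":1},{"pos":[0,0,-0.04],"jaw":1},{"jaw":1},{"jaw":1}], grip_force=60)

```text
t: 30.5
eef_pos: [0.4534, -0.0949, 0.2282]
tool_rot: [0.0, 0.999, -0.036, 0.001]
contact_force: [-0.5, -0.5, -0.6]
gripper_width: 1.0
grasp_force: 0.0
```

Run:
```python
from h import *
im,c=snap('wrist','w13')
T=tool();L=lambda P:((P-T[:3,3])@T[:3,:3]*1000).round(1)
h,S,v=hsv(im);px=blob((S<50)&(v>85)&(v<190),(320,215));print(px.min(0),px.max(0),rect(c,px,.035),L(onz(c,[px.mean(0)],.035)))
print(T[:3,3].round(4),np.degrees(np.arctan2(T[1,0],T[0,0])))
im,c=load('wrist','w9');h,S,v=hsv(im);px=blob((S<50)&(v>85)&(v<190),(320,200));print(px.min(0),px.max(0),rect(c,px,.035))
```

```text
[301. 182.] [337. 264.] (array([ 0.44221344, -0.09499071]), (np.float32(0.0878), np.float32(0.0367)), np.float32(175.88669)) [[ -7.4   0.  192. ]]
[ 0.4526 -0.0948  0.227 ] -4.0701167447617586
[303. 165.] [338. 247.] (array([ 0.4412666 , -0.09517465]), (np.float32(0.088), np.float32(0.0366)), np.float32(176.01546))
```

Run:
```python
from h import *
_,b=load("wrist","w8");s=cam("side");c=cam("scene")
def gb(im,x0,y0,x1,y1):
    h,S,v=hsv(im);m=np.zeros(v.shape,bool);m[y0:y1,x0:x1]=((h>50)&(h<75)&(S>120)&(v>170))[y0:y1,x0:x1];ys,xs=np.nonzero(m);return [xs.mean(),ys.mean()]
w8=cv2.imread('pics/w8.png');ss=cv2.imread('pics/side0.png');sc=cv2.imread('pics/scene0.png')
u=gb(w8,180,40,250,100);v=gb(ss,440,310,475,345);w=gb(sc,230,350,260,375);print(u,v,w)
print(tri([(b,u),(s,v)]),tri([(b,u),(s,v),(c,w)]))
# press corner in w8 (~crop 570,50 -> 290,50) and side (~397,400 bottom / 400,372 top?)
print([onz(b,[[290,50]],z).round(3).tolist() for z in(0,.1,.15)])
```

```text
[np.float64(212.53092783505156), np.float64(70.76804123711341)] [np.float64(456.5038167938931), np.float64(326.9541984732824)] [np.float64(245.40322580645162), np.float64(361.741935483871)]
(array([ 0.75057889, -0.02510706,  0.11735204]), [0.14061544902019393, 0.10999006090431385]) (array([ 0.75035941, -0.02530231,  0.11781402]), [0.2630503312159103, 0.46531691552161286, 0.47372652032208185])
[[[0.797, -0.086, 0.0]], [[0.771, -0.094, 0.1]], [[0.759, -0.098, 0.15]]]
```

Emit:
run_rows(offsets=[{"pos":[0.036,0.004,-0.004],"jaw":1},{"pos":[0.036,0.004,-0.004],"jaw":1},{"pos":[0.036,0.004,-0.004],"jaw":1},{"pos":[0.036,0.004,-0.004],"jaw":1},{"pos":[0.035,0.0035,-0.004],"jaw":1},{"rz":-0.084,"jaw":0.55},{"rz":-0.083,"jaw":0.55},{"rz":-0.083,"jaw":0.55},{"jaw":0.55},{"jaw":0.55}], grip_force=60)

```text
t: 31.55
eef_pos: [0.6296, -0.1268, 0.2458]
tool_rot: [-0.0, 0.996, 0.088, -0.001]
contact_force: [0.8, 0.3, -0.4]
gripper_width: 0.547
grasp_force: 0.0
```

Run:
```python
from h import *
im,c=snap('wrist','w14');T=tool();print(T[:3,3].round(4),np.degrees(np.arctan2(T[1,0],T[0,0])))
p=[.6992,-.1135,.1095];u=proj(c,p)[0];print(u,delta(p).round(4))
g=cv2.cvtColor(im,6).astype(int);x,y=u.round().astype(int)
print("row",list(g[y,x-30:x+31]));print("col",list(g[y-30:y+31,x]))
```

```text
[ 0.6297 -0.1269  0.2463] 10.15036498937046
[317.08862639 141.63935113] [ 0.071  -0.0008  0.1366]
row [np.int64(174), np.int64(174), np.int64(175), np.int64(175), np.int64(176), np.int64(176), np.int64(177), np.int64(179), np.int64(159), np.int64(64), np.int64(33), np.int64(57), np.int64(76), np.int64(84), np.int64(85), np.int64(86), np.int64(86), np.int64(87), np.int64(88), np.int64(88), np.int64(88), np.int64(87), np.int64(89), np.int64(90), np.int64(89), np.int64(90), np.int64(91), np.int64(92), np.int64(93), np.int64(93), np.int64(93), np.int64(96), np.int64(95), np.int64(96), np.int64(96), np.int64(98), np.int64(96), np.int64(98), np.int64(98), np.int64(99), np.int64(99), np.int64(99), np.int64(100), np.int64(100), np.int64(101), np.int64(101), np.int64(103), np.int64(105), np.int64(95), np.int64(72), np.int64(44), np.int64(38), np.int64(170), np.int64(192), np.int64(189), np.int64(190), np.int64(189), np.int64(190), np.int64(18
[... 199 characters left out ...]
 np.int64(92), np.int64(88), np.int64(88), np.int64(87), np.int64(87), np.int64(87), np.int64(87), np.int64(86), np.int64(87), np.int64(87), np.int64(86), np.int64(86), np.int64(86), np.int64(87), np.int64(71), np.int64(38), np.int64(35), np.int64(59), np.int64(77), np.int64(93), np.int64(98), np.int64(97), np.int64(94), np.int64(95), np.int64(94), np.int64(91), np.int64(91), np.int64(90), np.int64(88), np.int64(86), np.int64(83), np.int64(79), np.int64(78), np.int64(72), np.int64(70), np.int64(67), np.int64(64), np.int64(62), np.int64(50), np.int64(40), np.int64(33), np.int64(23), np.int64(37), np.int64(45), np.int64(45), np.int64(43), np.int64(44), np.int64(43), np.int64(43), np.int64(44)]
```

Run:
```python
from h import *
im,c=load('wrist','w14');g=cv2.cvtColor(im,6).astype(int)
O=np.array([.6549,-.1215]);t=np.radians(10.3);x=np.array([np.cos(t),np.sin(t)]);y=np.array([-x[1],x[0]])
L=lambda P:np.c_[(P[:,:2]-O)@x,(P[:,:2]-O)@y].round(4)
print("block",L(onz(c,[[317.5,150.1],[317.5,136.8],[317.5,163.3]],.1095)))
for u in(262,275,360,375):
    col=g[110:185,u];e=[(110+i,int(col[i+1]-col[i-1])) for i in range(1,74) if abs(col[i+1]-col[i-1])>35];print(u,e)
# scribe lines seen again
for s in(.065,-.065):
    P=np.r_[O-.015*x+s*y,.073];q=proj(c,P)[0];print("scribe pred px",q.round(1),[int(k) for k in g[int(q[1])-7:int(q[1])+8,int(q[0])]])
cv2.imwrite('pics/z14.png',cv2.resize(im[90:290,200:440],None,fx=3,fy=3,interpolation=3))
```

```text
block [[ 0.0383 -0.0004]
 [ 0.0488 -0.0004]
 [ 0.0277 -0.0003]]
262 [(118, 94), (119, 70), (121, -50), (137, 48), (138, 124), (139, 77), (160, -98), (161, -81)]
275 [(120, -41), (121, -38), (137, 53), (138, 122), (139, 68), (160, -129), (161, -104)]
360 [(120, -46), (122, 43), (137, 50), (138, 115), (139, 39), (140, -40), (160, -130), (161, -102), (164, 49), (165, 50)]
375 [(122, 42), (123, 40), (138, 43), (141, 56), (142, 43), (160, -93), (161, -47)]
scribe pred px [250.1 206.4] [237, 236, 237, 236, 237, 237, 202, 39, 116, 219, 238, 234, 233, 233, 233]
scribe pred px [384.6 206.1] [244, 244, 244, 244, 246, 244, 169, 53, 127, 228, 247, 244, 244, 244, 244]
```

View pics/z14.png

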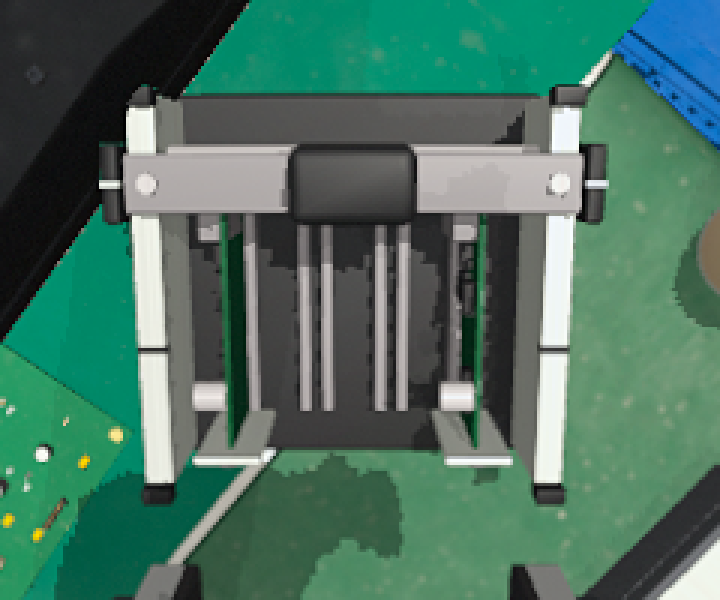

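Emit:
run_rows(offsets=[{"pos":[0.021,0,0.01],"rz":-0.0026,"jaw":0.55},{"pos":[0.021,0,0.02],"jaw":0.55},{"pos":[0.0221,-0.0005,0.03],"jaw":0.55},{"pos":[0,0,0.04],"jaw":0.55},{"pos":[0,0,0.03],"jaw":0.55},{"pos":[0,0,0.02],"jaw":0.55},{"pos":[0,0,0.0113],"jaw":0.55},{"jaw":0.55},{"jaw":0.55}], grip_force=40)

```text
t: 32.5
eef_pos: [0.6939, -0.1149, 0.0871]
tool_rot: [0.0, 0.996, 0.09, 0.001]
contact_force: [-0.5, 0.0, -0.0]
gripper_width: 0.554
grasp_force: 0.0
```

Emit:
run_rows(offsets=[{"jaw":0},{"jaw":0},{"jaw":0},{"jaw":0},{"jaw":0}], grip_force=40)

```text
t: 33.0
eef_pos: [0.6945, -0.1144, 0.0882]
tool_rot: [-0.0, 0.996, 0.091, 0.002]
contact_force: [-0.6, 1.9, 7.2]
gripper_width: 0.413
grasp_force: 42.2
```

```bash
python3 -c "
from h import *
T=tool();O=np.array([.6549,-.1215]);t=np.radians(10.3);x=np.array([np.cos(t),np.sin(t)]);print(np.degrees(np.arctan2(T[1,0],T[0,0])),(T[:2,3]-O)@x)"
```

```text
10.405864893299018 0.040193927769370544
```

Emit:
run_rows(offsets=[{"pos":[-0.003,0,0],"jaw":0},{"pos":[-0.006,0,0],"jaw":0},{"pos":[-0.008,0,0],"jaw":0},{"pos":[-0.008,0,0],"jaw":0},{"pos":[-0.008,0,0],"jaw":0},{"pos":[-0.008,0,0],"jaw":0},{"pos":[-0.006,0,0],"jaw":0},{"pos":[-0.003,0,0],"jaw":0},{"pos":[-0.002,0,0],"jaw":0},{"jaw":0},{"jaw":0},{"jaw":0}], grip_force=40)

```text
t: 34.2
eef_pos: [0.6433, -0.1236, 0.0882]
tool_rot: [-0.0, 0.996, 0.091, 0.002]
contact_force: [-0.6, 2.5, 9.1]
gripper_width: 0.413
grasp_force: 42.5
```

Run:
```python
from h import *
im,c=snap('wrist','w15');T=tool();O=np.array([.6549,-.1215]);t=np.radians(10.3);x=np.array([np.cos(t),np.sin(t)]);y=np.array([-x[1],x[0]]);print((T[:2,3]-O)@x)
```

```text
-0.011804119567735763
```

Emit:
run_rows(offsets=[{"jaw":0.45},{"jaw":0.5},{"jaw":0.55},{"jaw":0.55},{"pos":[0,0,-0.03],"jaw":0.55},{"pos":[0,0,-0.04],"jaw":0.55},{"pos":[-0.01,0,-0.04],"jaw":0.55},{"pos":[-0.03,0,-0.04],"jaw":0.55},{"pos":[-0.03,0,-0.01],"jaw":0.55},{"jaw":0.55},{"jaw":0.55}], grip_force=40)

```text
t: 35.35
eef_pos: [0.573, -0.1373, 0.2465]
tool_rot: [0.0, 0.996, 0.09, 0.0]
contact_force: [0.0, -0.7, -0.3]
gripper_width: 0.554
grasp_force: 0.0
```

Create bar.py:
```python
from h import *
import sys
im,c=snap('wrist',sys.argv[1]);T=tool();g=cv2.cvtColor(im,6).astype(int);print(T[:3,3].round(4))
O=np.array([.6549,-.1215]);t=np.radians(10.3);x=np.array([np.cos(t),np.sin(t)]);y=np.array([-x[1],x[0]])
L=lambda P:np.c_[(P[:,:2]-O)@x,(P[:,:2]-O)@y].round(4)
for s in(.03,.045,-.03,-.045):
    xs=np.arange(-.045,.03,.0005);u=proj(c,np.c_[O+xs[:,None]*x+s*y,np.full(len(xs),.0815)]).astype(np.float32)
    p=cv2.remap(g.astype(np.float32),u[:,0].copy(),u[:,1].copy(),1)[:,0];d=p[4:]-p[:-4];xm=xs[2:-2]
    print("bar y",s,"strong edges",[(round(float(a)*1000,1),int(b)) for a,b in zip(xm,d) if abs(b)>45])
for s in(.065,-.065):
  for z in (.073,.0815):
    xs=np.arange(-.065,.05,.001);u=proj(c,np.c_[O+xs[:,None]*x+s*y,np.full(len(xs),z)]).astype(np.float32)
    p=cv2.remap(g.astype(np.float32),u[:,0].copy(),u[:,1].copy(),1)[:,0];print("rail",s,z,[(round(float(a)*1000),int(b)) for a,b in zip(xs,p) if b<215])
b=blob((g<110),tuple(map(float,proj(c,[*(O-.014*x),.1095])[0])));print("block",b.min(0),b.max(0),L(onz(c,[(b.min(0)+b.max(0))/2],.1095)))
```

```bash
python3 bar.py w16
```

```text
[ 0.5733 -0.1369  0.2458]
bar y 0.03 strong edges [(-44.0, -66), (-43.5, -76), (-42.5, 57), (-42.0, 72), (-41.5, 79), (-33.5, -46), (-23.5, 63), (-23.0, 81), (-22.5, 77), (-22.0, 47), (-6.5, -50), (-6.0, -48), (20.0, -52), (20.5, -70), (21.0, -82), (21.5, -54), (23.5, 61), (24.0, 93), (24.5, 107), (25.0, 95), (25.5, 73), (27.0, -78), (27.5, -151), (28.0, -144), (28.5, -113)]
bar y 0.045 strong edges [(-37.5, 94), (-37.0, 143), (-36.5, 137), (-36.0, 125), (-35.5, 71), (-28.5, -122), (-28.0, -171), (-27.5, -155), (-27.0, -132), (-26.5, -45), (-24.0, 79), (-23.5, 112), (-23.0, 114), (-22.5, 98), (-22.0, 53), (-6.5, -70), (-6.0, -89), (-5.5, -82), (-5.0, -64), (15.5, 69), (16.0, 114), (16.5, 101), (17.0, 76), (27.0, -81), (27.5, -138), (28.0, -135), (28.5, -101)]
bar y -0.03 strong edges [(-44.0, -75), (-43.5, -62), (-37.5, 74), (-37.0, 105), (-36.5, 97), (-36.0, 83), (-35.5, 55), (-29.0, -76), (-28.5, -101), (-28.0, -117), (-27.5, -84), (-27
[... 1049 characters left out ...]
1), (-15, 207), (-14, 211), (-13, 200), (-12, 178), (-11, 172), (-10, 173), (-9, 174), (-8, 175), (-7, 169), (-6, 159)]
rail -0.065 0.073 [(-65, 71), (-64, 78), (-63, 87), (-62, 86), (-61, 41), (-60, 168), (-24, 191), (-23, 158), (-22, 182), (-21, 186), (-20, 187), (-19, 188), (-18, 192), (-11, 200), (-10, 194), (-9, 195), (-8, 196), (-7, 191), (-6, 174), (-5, 207)]
rail -0.065 0.0815 [(-65, 63), (-64, 64), (-63, 73), (-62, 82), (-61, 89), (-60, 35), (-59, 140), (-23, 154), (-22, 175), (-21, 187), (-20, 187), (-19, 188), (-18, 183), (-17, 183), (-16, 203), (-13, 209), (-12, 193), (-11, 193), (-10, 194), (-9, 195), (-8, 197), (-7, 187), (-6, 171)]
block [0. 0.] [639. 479.] [[-0.0951 -0.0025]]
```

Emit:
run_rows(offsets=[{"pos":[0,0,-0.02],"jaw":0.55},{"jaw":0.55},{"jaw":0.55},{"jaw":0.55},{"jaw":0.55}])

```text
t: 35.9
eef_pos: [0.5729, -0.1367, 0.2651]
tool_rot: [-0.0, 0.996, 0.091, -0.001]
contact_force: [-0.2, -0.3, -0.7]
gripper_width: 0.548
grasp_force: 0.0
```

Run:
```python
from h import *
im,c=snap('side','s17');h,S,v=hsv(im);old=cv2.imread('pics/s10.png')
for n,(x0,y0,x1,y1) in dict(scraper=(275,200,330,250),tray=(190,235,310,310),spoolbottle=(200,285,280,370)).items():
    print(n,np.abs(im[y0:y1,x0:x1].astype(int)-old[y0:y1,x0:x1]).mean())
print(bot.hand_in())
```

```text
scraper 3.3575757575757574
tray 2.912777777777778
spoolbottle 3.0420588235294117
the job is handed in; nothing more can be done
None
```

The job is handed in, but no verdict came back: four tabs swept into the tray, the scraper back on the mat, cards 1 and 4 (the only two present) each held under the scanner for about 2 s at roughly 6 cm with no read signal to confirm, the scanner back in its cradle nose away from the stop wall, and the bar about 0.5 mm off the scribed lines by camera.

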